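Lay out the parts for two repairs on the kitting board

ROBOT

A 6-joint arm with a two-finger parallel gripper is mounted at the origin on a cart in front of the work surface, level with it; the furniture and walls round the work are solid. World frame = base frame: x ahead of the robot, y to its left, z up, the work surface at z = 0. Lengths are in m, angles in rad, forces in N, time in s.
With the tool pointing down it reaches from about 0.35 to 0.875 m from the base axis. Payload 4.2 kg.
Tool frame: the origin (TCP) lies at the very end of the fingers, on their centre line; the grasp point (between the pads) lies 19 mm behind it (hold_point_z is the distance from the TCP to the grasp point, in m); z points along the fingers, y is the line along which they close (so a half turn about z gives the same grasp; the last joint's range is limited). The gripper opens to 87 mm and grips with 3 to 60 N. Pads are 19 mm wide; open, the fingers measure 117 mm over their backs; the gripper's body (75 mm by 190 mm) begins 51 mm behind the grasp point.
Start: joints at [1.423, 0.385, 0.008, 0, -1.194, -0.259], TCP at [0.247, 0.574, 0.223] pointing down, gripper open.
Joint ranges: [-3.14, 3.14], [-1.21, 2.06], [-1.07, 1.41], [-3.16, 2.05], [-2.99, -0.16], [-3.1, 3.1]. Speed limits (rad/s): [2.79, 2.79, 3.14, 3.14, 3.14, 3.14].

INTERFACE

Orientations are given as a 3x3 rotation matrix whose columns are the frame's x, y, z axes.
In Python, from workcell import * gives the robot as it stands. The module is installed in compiled form; this text tells all that it offers.
- The arm moves only by the shell command python3 -m creep 'ROWS' [FORCE]. ROWS is JSON, a list of rows, each a list of 7 numbers: the shift along the tool's x, y, z scaled (see below), then the turn, a rotation vector about the tool's x, y, z scaled (see below), then the opening, from 0 (shut) to 1 (fully open). In form: [[tx, ty, tz, ax, ay, az, grip], ...]. A call has 1 to 10 rows; each row is the pose to reach, as a shift and turn from the pose commanded when the call began, along the tool's axes at that moment; what a row does not reach only later rows make up. The controller multiplies each number of a shift by 0.1 m and each number of a turn by 2 rad. A row lasts 1/10 s, in which the tool goes at most 50 mm and 8.59 degrees, less where a joint would pass 70% of its speed; a pose out of reach is approached as far as the arm can. A call with a number of a shift or a turn outside -1 to 1 is refused whole. A call with a gripper value outside its range is refused whole. The fingers move at their own pace and stop on an object; FORCE is the grip in N (left out, the last holds). Time passes only in rows, so rows that repeat a pose let the fingers close. It gives the time, the measured TCP pose, the force, the opening and the grip force at its end, in the units of the state.
- get_state(): the state, without advancing time (a new reading comes with each control period).
- get_image(name): name is "side" or "top" or "wrist"; returns (picture, depth): 420x560x3 uint8, red, green, blue; 420x560 float32, m along the optical axis (not along the pixel's ray), 0 where there is no reading.
- get_calibration(name): a dict with "fx", "fy", "cx", "cy" (pixels), "R" (3x3) and "t" (3): a world point X has camera coordinates R X + t. Camera axes: x right, y down, z forward; pixel columns grow to the right and rows downward; lengths in m; the calibration is good to about 2 mm. A picture is of the moment at which its call begins: read the wrist's pose just before it. get_calibration takes no time and is no camera call; for the wrist camera it gives the pose at the moment of the call.
- sign_off(): hands the job in; it is judged then, once.
The state is a dict: "clock": time; "qpos": joint angles; "dq": joint speeds; "tau": joint torques, N m; "ee_pos": TCP position; "tool_rot": TCP orientation; "ft_force": force on the tool from outside, world axes, zero at the start; "torque": the same for the moment, N m; "width": finger opening in m; "finger_force": force on a finger pad.
Only numpy, scipy, OpenCV 4.12 (cv2) and the standard library are available. Lean on these libraries where they do the work, as an engineer would, in place of code of your own. Each camera call takes 0.05 s, during which the arm holds its last target. There are 200 camera calls.

TASK

Lay out the repair parts on the kitting board, using left and right as the robot sees it, each part centred in its framed field and square to the board. The heat sink goes in the field directly left of the circuit card with the fan lying flat and squarely on top of it, the terminal strip in the field directly right of the card, and the battery pack in the field directly right of the round scanner head, strip and pack with their long sides running from the board's front to its back. Leave the card, the scanner head, the tweezers, the data stick and the side cutters where they are.

Things in the scene. Friction and masses are not known exactly. Their poses are not given: they have to be found in the camera images.
- kit_board: flat grey board fixed to the worktop, 220 (x) x 320 (y) x 10 mm, with six 90 mm square fields in thin printed black lines: a front and a back row of three. Origin: centre of its underside; x to its back (away from the robot), y to its left, z up; turned by up to 0.2 rad. Field centres at x = -0.05 (front) or 0.05 (back), y = 0.1 (left), 0 or -0.1 (right). Its flat top is at z = 0.010
- circuit_card: green populated circuit card, 60 (x) x 85 (y) x 14 mm high, with a black connector along its back edge; fixed on the board in the middle field of either the front or the back row, its axes parallel to the board's. Origin at the centre of its underside
- scanner_head: round cream scanner head, 62 mm across, 34 mm high, loose (about 0.3 kg), standing on the board in the middle field of the other row. Origin at the centre of its underside, axes at the start parallel to the board's; must not be shifted
- heat_sink: plain metal heat sink with upright fins, 40 x 40 x 22 mm high, fins up, rigid and flat enough on top to carry the fan; at the start on the worktop beside the board. Origin at the centre of its underside, x and y along its sides, z up; about 75 g
- fan: black square axial fan, 40 x 40 x 20 mm high, lying flat, on the worktop beside the board. Origin at the centre of its underside, x and y along its sides, z up; about 40 g
- terminal_strip: white six-way terminal strip, 18 (x) x 60 (y, its long side) x 15 mm high, on the worktop beside the board. Origin at the centre of its underside, z up; about 35 g
- battery_pack: dark flat battery pack with a pale label, 45 (x) x 69 (y, its long side) x 17 mm high, on the worktop beside the board. Origin at the centre of its underside, z up; about 110 g
- tweezers: steel tweezers lying at the left of the worktop, 15 x 122 (y) x 8 mm; a bystander, to be left alone. Origin at the centre of its underside
- usb_stick: small green data stick, 18 x 51 (y) x 8 mm, lying near the front edge; a bystander, to be left alone. Origin at the centre of its underside
- side_cutters: side cutters with dark blue-grey handles lying at the right of the worktop, 46 x 134 (y) x 14 mm; a bystander, to be left alone. Origin at the centre of its underside
There are look-alikes about, which are no part of the job. What is shaped like the fan but turquoise is not meant. Leave any pink look-alike of the scanner_head alone.

How it is judged:
By the outcome, as a careful person would: the job done as asked, in the order asked, and still so for the second after the job is handed in, with the robot touching nothing.
It also fails if it takes over 88 s, if anything falls off the work surface, if the arm or the gripper's body presses on something with over 40 N, if the wrist force passes 120 N, or if a joint passes its speed limit or range.

## Working session

There is one attempt and no reset: what is moved stays moved. The work goes in short steps, Python scripts to look and compute and a shell command to move; the robot and the scene stay as the last step left them, time stands still between calls to the robot, and variables do not carry over. Pictures are saved under pics/ and viewed, at most 17 in all, crops included, and the job is handed in when it is done.

```bash
mkdir -p pics; python3 - <<'E'
from workcell import *
import cv2,numpy as np
s=get_state();print(s['clock'],s['ee_pos'],s['tool_rot'],s['width'])
for n in('top','side'):
    p,d=get_image(n);cv2.imwrite(f'pics/{n}0.png',p[:,:,::-1]);np.savez(f'{n}0.npz',p=p,d=d)
    c=get_calibration(n);print(n,c,(d>0).mean())
E
```

```text
0.0 [0.24702968 0.57346004 0.22145275] [[ 9.18331977e-01 -3.95810289e-01 -7.71289854e-04]
 [-3.95811026e-01 -9.18329672e-01 -2.06042728e-03]
 [ 1.07239959e-04  2.19744129e-03 -9.99997580e-01]] 0.08707608766348836
top {'fx': 435.21517318752853, 'fy': 435.21517318752853, 'cx': 274.24504684422783, 'cy': 206.84271732561055, 'R': array([[-0.02240735, -0.99972745,  0.00655241],
       [-0.98802474,  0.02114331, -0.15284   ],
       [ 0.1526598 , -0.00989869, -0.98822922]]), 't': array([-0.00315188,  0.52954997,  1.4942108 ])} 0.9962244897959184
side {'fx': 492.00700545611954, 'fy': 492.00700545611954, 'cx': 274.0851992457068, 'cy': 208.00181838245447, 'R': array([[ 0.96093615, -0.27593699, -0.02145924],
       [-0.21188232, -0.68354978, -0.69847375],
       [ 0.17806628,  0.67573551, -0.71531386]]), 't': array([-0.5197718 ,  0.12708329,  1.41186703])} 0.9893112244897959
```

View pics/top0.png

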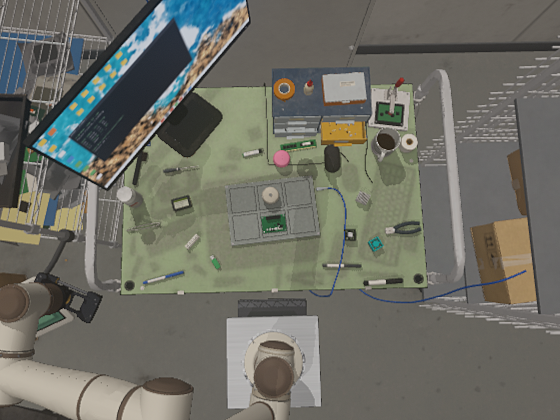

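View pics/side0.png

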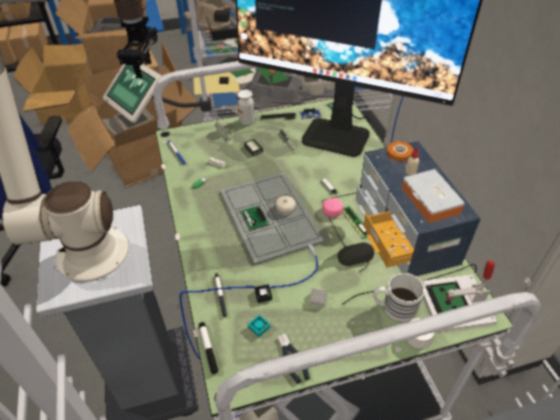

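```bash
python3 - <<'E'
import cv2
a=cv2.imread('pics/top0.png')
cv2.imwrite('pics/c1.png',cv2.resize(a[130:290,120:430],None,fx=2.55,fy=2.55,interpolation=cv2.INTER_CUBIC))
E
```

```text
(no output)
```

View pics/c1.png

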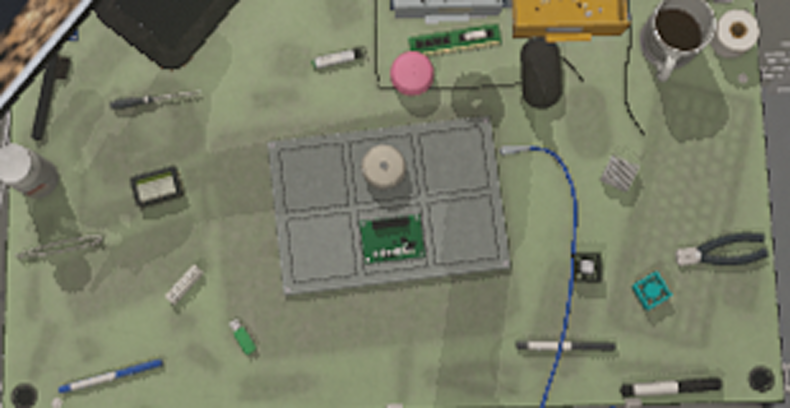

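Candidates (full top-image px):
- **Fan:** black square at (350,235). The turquoise one at (376,243) is rejected.
- **Heat sink:** grey finned square at (363,198).
- **Terminal strip:** white segmented bar at (192,242). The white/grey stub at (253,153) has a metal end, so it is rejected.
- **Battery:** dark with a pale label at (182,204). The dark mouse at (333,158) is rejected.
- **Scanner head:** cream at (270,195). The pink one at (281,158) is rejected.

The card is in the front middle field and the scanner in the back middle field. Next I'll measure them.

```bash
cat > h.py <<'E'
from workcell import *
import cv2,numpy as np
def cast(c,uv,z):
    uv=np.atleast_2d(uv).astype(float)
    r=np.c_[(uv[:,0]-c['cx'])/c['fx'],(uv[:,1]-c['cy'])/c['fy'],np.ones(len(uv))]@c['R']
    o=-c['R'].T@c['t']
    return o+r*((z-o[2])/r[:,2])[:,None]
def proj(c,X):
    p=np.atleast_2d(X)@c['R'].T+c['t'];return np.c_[p[:,0]/p[:,2]*c['fx']+c['cx'],p[:,1]/p[:,2]*c['fy']+c['cy']]
def rect(c,m,z):
    "centre, sides, angle(deg, of long side, mod 180) of the largest blob of mask m cast on plane z"
    k=max(cv2.findContours(m.astype(np.uint8),0,1)[0],key=cv2.contourArea)
    P=cast(c,k[:,0],z)[:,:2]
    (x,y),(w,h),a=cv2.minAreaRect((P*1000).astype(np.float32))
    if h>w:w,h,a=h,w,a+90
    return np.round([x,y,w,h,a%180],1)
def points(c,d):
    v,u=np.indices(d.shape)
    C=np.stack([(u-c['cx'])/c['fx']*d,(v-c['cy'])/c['fy']*d,d],-1)
    return (C-c['t'])@c['R']
def go(x,y,z,line):
    "rows needed to bring the TCP to x,y,z with its closing axis (y) along world angle line(deg, mod 180)"
    s=get_state();R=s['tool_rot'];p=s['ee_pos']
    cur=np.degrees(np.arctan2(R[1,1],R[0,1]));d=(line-cur+90)%180-90
    a=np.radians(cur+d);ty=np.array([np.cos(a),np.sin(a)]);tx=np.array([-ty[1],ty[0]])*-1
    tx=np.array([ty[0]*0+-(-ty[1]),-ty[0]])*-1 if np.dot([-ty[1],ty[0]],0*ty)>0 else np.array([-ty[1],ty[0]])
    e=np.array([x,y])-p[:2]
    # z down: x = y cross z
    X=np.cross([ty[0],ty[1],0],[0,0,-1])[:2]
    print('clock %.2f q6 %.2f tcp'%(s['clock'],s['qpos'][5]),p.round(4),'tilt',R[:2,2].round(4),'w %.4f'%s['width'],'cur',round(cur,1))
    print('  turn az %.4f (%.1f deg, rows %.1f) then shift'%(np.radians(-d)/2,d,abs(d)/8.59),(np.array([e@X,e@ty,p[2]-z])/0.1).round(3), 'far %.3f'%np.hypot(*e))
E
sed -i '/tx=np.array/d; s/;tx=np.array.*$//' h.py; grep -n "ty=" h.py
python3 - <<'E'
from h import *
L=np.load('top0.npz');p,d=L['p'],L['d'];c=get_calibration('top')
W=points(c,d)
for n,(u,v) in dict(fan=(350,235),sink=(363,198),strip=(192,242),bat=(182,204),scan=(270,195),card=(272,225),usb=(215,262),board=(250,205)).items():
    q=W[v-1:v+2,u-1:u+2].reshape(-1,3);print(n,np.median(q,0).round(3))
# height masks
for n,(u,v),h in [('fan',(350,235),.020),('sink',(363,198),.022),('strip',(192,242),.015),('bat',(182,204),.017)]:
    m=np.zeros(d.shape,bool);w=16;m[v-w:v+w,u-w:u+w]=(W[v-w:v+w,u-w:u+w,2]>h*.6)
    print(n,rect(c,m,h),m.sum())
hsv=cv2.cvtColor(p,cv2.COLOR_RGB2HSV)
m=np.zeros(d.shape,np.uint8);m[170:255,215:330]=(hsv[170:255,215:330,1]<40)
m=cv2.morphologyEx(m,cv2.MORPH_OPEN,np.ones((3,3)))
m=cv2.morphologyEx(m,cv2.MORPH_CLOSE,np.ones((9,9)))
print('board',rect(c,m,.01))
E
```

```text
fan [ 0.426 -0.282  0.018]
sink [ 0.56  -0.337  0.007]
strip [0.414 0.28  0.012]
bat [0.55  0.314 0.018]
scan [ 0.572 -0.001  0.044]
card [ 0.468 -0.006  0.013]
usb [0.342 0.199 0.006]
board [0.543 0.072 0.007]
fan [ 410.2 -275.    75.7   46.   177.1] 109
sink [ 552.3 -326.3   42.9   23.4   42.4] 58
strip [416.4 277.8  54.3  17.8 134.6] 64
bat [556.3 318.3  67.4  45.2 105.1] 233
board [526.3 -27.2 367.7 223.1  95.7]
```

```bash
python3 -c "
from h import *
go(.416,.278,.2,45)
c=get_calibration('wrist');print(c, -c['R'].T@c['t'])"
```

```text
Traceback (most recent call last):
  File "h.py", line 27, in go
    X=np.cross([ty[0],ty[1],0],[0,0,-1])[:2]
                ^^
NameError: name 'ty' is not defined. Did you mean: 'y'?
```

```bash
sed -i 's/^    e=np.array/    a=np.radians(cur+d);ty=np.array([np.cos(a),np.sin(a)])\n    e=np.array/' h.py; python3 -c "
from h import *
go(.416,.278,.2,45)
c=get_calibration('wrist');print(c, -c['R'].T@c['t'])"
```

```text
clock 0.10 q6 -0.26 tcp [0.2471 0.5735 0.2216] tilt [-0.0007 -0.0018] w 0.0871 cur -113.3
  turn az 0.1892 (-21.7 deg, rows 2.5) then shift [3.284 0.895 0.216] far 0.340
{'fx': 307.5960164274657, 'fy': 307.5960164274657, 'cx': 276.76357209636404, 'cy': 206.9836587031552, 'R': array([[-0.39603711, -0.91822962,  0.00299495],
       [-0.88231728,  0.3814472 ,  0.27570683],
       [-0.2543046 ,  0.10654764, -0.96123711]]), 't': array([ 0.62427739, -0.03455366,  0.39058857])} [0.3160782  0.5447941  0.38310522]
```

```bash
python3 -m creep '[[0,0,0,0,0,0.19,1],[0,0,0,0,0,0.19,1],[0,0,0,0,0,0.19,1]]'
python3 -m creep '[[0.82,0.22,0,0,0,0,1],[0.82,0.22,0,0,0,0,1]]' >/dev/null
python3 -m creep '[[0.82,0.22,0,0,0,0,1],[0.82,0.22,0,0,0,0,1]]' >/dev/null
python3 -m creep '[[0.82,0.22,0,0,0,0,1],[0.82,0.22,0,0,0,0,1]]' >/dev/null
python3 -m creep '[[0.82,0.22,0.2,0,0,0,1],[0.82,0.22,0.2,0,0,0,1],[0.82,0.22,0.2,0,0,0,1]]'
python3 - <<'E'
from h import *
go(.416,.278,.2,45)
c=get_calibration('wrist');p,d=get_image('wrist');cv2.imwrite('pics/w1.png',p[:,:,::-1]);np.savez('w1.npz',p=p,d=d)
print(proj(c,[.416,.278,.01]))
W=points(c,d);m=(W[...,2]>.008)&(W[...,2]<.03)&(np.hypot(W[...,0]-.416,W[...,1]-.278)<.06)
print(rect(c,m,.015),m.sum())
E
```

```text
clock: 0.4
ee_pos: [0.2471, 0.5736, 0.2219]
tool_rot: [[0.703, -0.711, -0.001], [-0.711, -0.703, -0.001], [0.001, 0.001, -1.0]]
ft_force: [-0.2, 0.1, -1.2]
width: 0.0871
finger_force: 0.0
clock: 1.3
ee_pos: [0.4167, 0.2755, 0.201]
tool_rot: [[0.702, -0.712, -0.003], [-0.712, -0.702, -0.003], [-0.0, 0.004, -1.0]]
ft_force: [-0.1, 0.2, -0.3]
width: 0.0872
finger_force: 0.0
clock 1.30 q6 -0.13 tcp [0.4167 0.2755 0.201 ] tilt [-0.0031 -0.003 ] w 0.0872 cur -135.4
  turn az -0.0034 (0.4 deg, rows 0.0) then shift [-0.023 -0.013  0.01 ] far 0.003
[[274.92131957 187.19652228]]
[419.6 279.8  58.1  12.9 136.5] 523
```

View pics/w1.png

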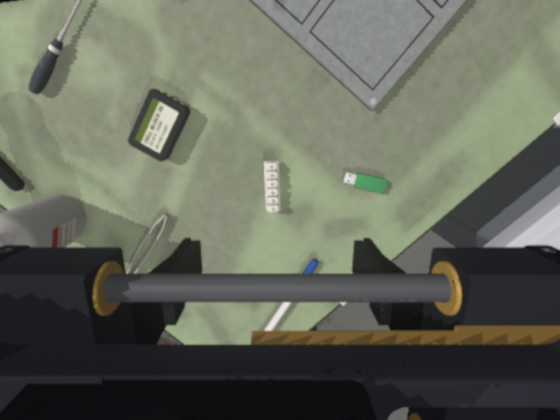

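The wrist view shows the six-way strip at (272,187), the battery at (160,125) and the board corner at (373,103). The data stick is separate at (366,182). I'll refine with colour masks.

```bash
cat >> h.py <<'E'
def cmask(p,box,f):
    x0,x1,y0,y1=box;hs=cv2.cvtColor(p,cv2.COLOR_RGB2HSV).astype(int);m=np.zeros(p.shape[:2],np.uint8)
    m[y0:y1,x0:x1]=f(hs[...,0],hs[...,1],hs[...,2])[y0:y1,x0:x1];return cv2.morphologyEx(m,cv2.MORPH_CLOSE,np.ones((7,7)))
E
python3 - <<'E'
from h import *
L=np.load('w1.npz');p=L['p'];c=get_calibration('wrist')
m=cmask(p,(250,300,145,230),lambda h,s,v:(s<35)&(v>130));print('strip',rect(c,m,.015),m.sum())
r=rect(c,m,.013)
m=cmask(p,(115,200,75,175),lambda h,s,v:(v<75));print('bat',rect(c,m,.017),m.sum())
go(r[0]/1e3,r[1]/1e3,.06,r[4]-90)
E
```

```text
strip [424.1 285.6  61.4  30.2 134.9] 872
bat [555.2 319.2  67.2  46.2 104.5] 1175
clock 1.35 q6 -0.13 tcp [0.4168 0.2774 0.2017] tilt [-0.0015 -0.0015] w 0.0873 cur -135.3
  turn az -0.0017 (0.2 deg, rows 0.0) then shift [-0.011 -0.109  1.417] far 0.011
```

```bash
python3 -m creep '[[0,-0.03,0.5,0,0,0,1],[0,-0.03,0.9,0,0,0,1],[0,-0.03,0.9,0,0,0,1]]' >/dev/null
python3 - <<'E'
from h import *
c=get_calibration('wrist');p,d=get_image('wrist');cv2.imwrite('pics/w2.png',p[:,:,::-1]);np.savez('w2.npz',p=p,d=d)
W=points(c,d)
u,v=proj(c,[.418,.28,.015])[0].astype(int);print(u,v)
for z in(.008,.011):
  m=(W[...,2]>z)&(W[...,2]<.03)&(np.hypot(W[...,0]-.418,W[...,1]-.28)<.05);print(rect(c,m,.015),m.sum())
for t in (150,170,190,210):
  m=cmask(p,(u-60,u+60,v-80,v+80),lambda h,s,v:(s<60)&(v>t));print(t,rect(c,m,.015),m.sum())
go(.418,.28,.01,45)
cv2.imwrite('pics/w2c.png',cv2.resize(p[max(v-120,0):v+120,u-160:u+160,::-1],None,fx=2,fy=2))
E
```

```text
273 207
[420.  279.6  58.3  12.8 136.6] 936
[409.  290.   28.1  12.7 137.4] 867
150 [412.8 271.1 128.5  88.9 134.5] 7745
170 [409.4 291.9  92.4  17.3 133.5] 2181
190 [420.6 280.8  59.   15.8 134.2] 1079
210 [420.5 280.6  57.6  13.4 137.1] 957
clock 1.70 q6 -0.13 tcp [0.4175 0.2813 0.111 ] tilt [-0.0033 -0.0046] w 0.0870 cur -135.0
  turn az -0.0000 (0.0 deg, rows 0.0) then shift [0.012 0.006 1.01 ] far 0.001
```

View pics/w2c.png

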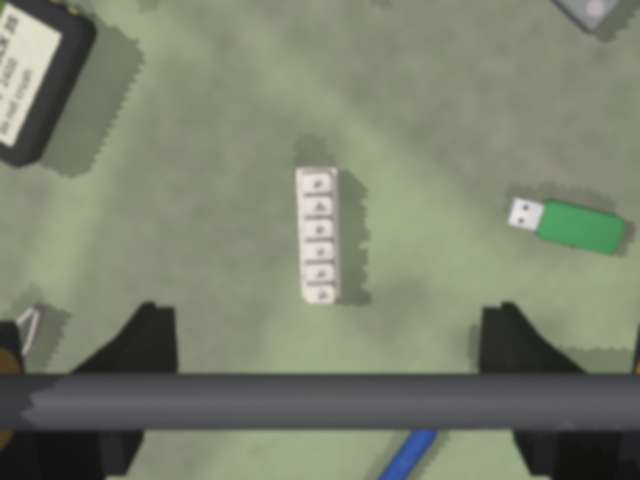

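```bash
python3 -m creep '[[0.03,-0.01,0.4,0,0,-0.013,1],[0.03,-0.01,0.7,0,0,-0.013,1],[0.03,-0.01,0.85,0,0,-0.013,1],[0.03,-0.01,0.85,0,0,-0.013,1]]' >/dev/null
python3 -m creep '[[0,0,0.1,0,0,0,1],[0,0,0.21,0,0,0,1],[0,0,0.21,0,0,0,1]]' >/dev/null
python3 -m creep '[[0,0,0,0,0,0,0],[0,0,0,0,0,0,0],[0,0,0,0,0,0,0],[0,0,0,0,0,0,0],[0,0,0,0,0,0,0],[0,0,0,0,0,0,0],[0,0,0,0,0,0,0],[0,0,0,0,0,0,0]]' 20
```

```text
clock: 3.2
ee_pos: [0.4215, 0.2803, 0.0065]
tool_rot: [[0.724, -0.689, -0.0], [-0.689, -0.724, -0.0], [0.0, 0.0, -1.0]]
ft_force: [0.8, 0.2, 0.2]
width: 0.031
finger_force: 0.0
```

```bash
python3 -m creep '[[0,0,0.02,0,0,0,0],[0,0,0.02,0,0,0,0],[0,0,0.02,0,0,0,0],[0,0,0.02,0,0,0,0],[0,0,0.02,0,0,0,0]]' 20
python3 -m creep '[[0,0,-0.3,0,0,0,0],[0,0,-0.7,0,0,0,0],[0,0,-0.7,0,0,0,0]]'
```

```text
clock: 3.7
ee_pos: [0.4215, 0.2803, 0.0045]
tool_rot: [[0.724, -0.69, -0.0], [-0.69, -0.724, -0.0], [0.0, 0.0, -1.0]]
ft_force: [0.2, -0.6, -0.0]
width: 0.0174
finger_force: 20.0
clock: 4.0
ee_pos: [0.4243, 0.2832, 0.0794]
tool_rot: [[0.725, -0.688, 0.008], [-0.688, -0.725, 0.008], [0.0, -0.011, -1.0]]
ft_force: [1.0, 0.5, -0.1]
width: 0.0179
finger_force: 20.0
```

```bash
python3 -c "
from h import *
go(.44,.0,.28,96)"
```

```text
clock 4.00 q6 -0.10 tcp [0.4243 0.2832 0.0794] tilt [0.0079 0.008 ] w 0.0179 cur -133.5
  turn az -0.4320 (49.5 deg, rows 5.8) then shift [-0.14   2.833 -2.006] far 0.284
```

```bash
python3 -m creep '[[0,0,-0.3,0,0,-0.07,0],[0,0,-0.6,0,0,-0.14,0],[0,0,-0.9,0,0,-0.21,0],[0,0,-0.9,0,0,-0.28,0],[0,0,-0.9,0,0,-0.35,0],[0,0,-0.9,0,0,-0.432,0],[0,0,-0.9,0,0,-0.432,0]]' >/dev/null
python3 -m creep '[[-0.05,0.47,-0.3,0,0,0,0],[-0.05,0.94,-0.35,0,0,0,0],[-0.05,0.94,-0.35,0,0,0,0]]' >/dev/null
python3 -m creep '[[-0.05,0.47,-0.3,0,0,0,0],[-0.05,0.94,-0.35,0,0,0,0],[-0.05,0.94,-0.35,0,0,0,0]]' >/dev/null
python3 -m creep '[[-0.05,0.47,-0.3,0,0,0,0],[-0.05,0.94,-0.35,0,0,0,0],[-0.05,0.94,-0.35,0,0,0,0],[-0.05,0.94,-0.35,0,0,0,0]]' >/dev/null
python3 - <<'E'
from h import *
c=get_calibration('wrist');p,d=get_image('wrist');cv2.imwrite('pics/w3.png',p[:,:,::-1]);np.savez('w3.npz',p=p,d=d,**{k:c[k] for k in c})
go(.44,0,.28,96)
E
```

```text
clock 5.75 q6 1.30 tcp [ 0.4355 -0.0015  0.2688] tilt [-0.0011  0.0001] w 0.0177 cur -84.2
  turn az -0.0018 (0.2 deg, rows 0.0) then shift [ 0.047 -0.01  -0.112] far 0.005
```

View pics/w3.png

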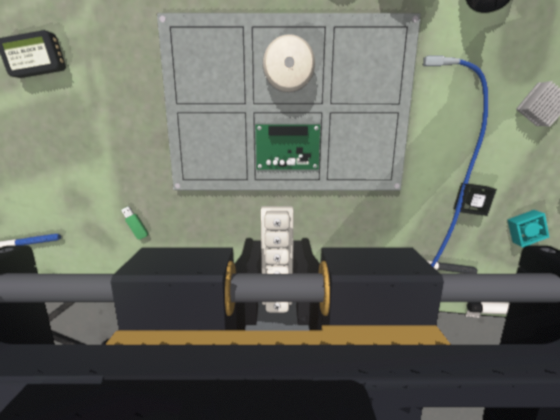

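The board is seen whole, with its back edge along row 15 and its front along row 185. The card is at (288,147) in the front middle field and the scanner at (289,62) in the back middle. The four empty fields are at about (208,65), (369,65), (212,147) and (365,147). The strip is held squarely.

```bash
cat > board.py <<'E'
from h import *
def board(p,c,seeds):
    g=cv2.cvtColor(p,cv2.COLOR_RGB2GRAY);b=cv2.adaptiveThreshold(g,255,0,0,21,12)
    n,l=cv2.connectedComponents(b,connectivity=4);B=[];Wp=[]
    for (u,v),xy in seeds:
        m=(l==l[v,u]);r=rect(c,m,.010);print(u,v,r,m.sum())
        if 80<r[3]<=r[2]<95:B.append(xy);Wp.append(r[:2]/1e3)
    B=np.array(B);Wp=np.array(Wp)
    b0=B-B.mean(0);w0=Wp-Wp.mean(0)
    a=np.arctan2((b0[:,0]*w0[:,1]-b0[:,1]*w0[:,0]).sum(),(b0*w0).sum());R=np.array([[np.cos(a),-np.sin(a)],[np.sin(a),np.cos(a)]])
    t=Wp.mean(0)-R@B.mean(0);print('board',t.round(4),'yaw',np.degrees(a).round(2),'res',(Wp-B@R.T-t).round(4).tolist())
    return t,R
E
python3 - <<'E'
from board import *
L=np.load('w3.npz');p=L['p'];c={k:L[k] for k in('fx','fy','cx','cy','R','t')}
t,R=board(p,c,[((180,95),(.05,.1)),((390,90),(.05,-.1)),((212,120),(-.05,.1)),((375,170),(-.05,-.1))])
for n,b in dict(sink=(-.05,.1),strip=(-.05,-.1),bat=(.05,-.1),card=(-.05,0),scan=(.05,0)).items(): print(n,(R@b+t).round(4))
m=cmask(p,(0,75,20,90),lambda h,s,v:v<75);print('bat',rect(c,m,.017))
m=cmask(p,(515,560,80,128),lambda h,s,v:(s<40)&(v>110));print('sink',rect(c,m,.022),m.sum())
m=cmask(p,(458,497,180,220),lambda h,s,v:(v<70));print('fan',rect(c,m,.02),m.sum())
L=np.load('top0.npz');board(L['p'],get_calibration('top'),[((240,197),(.05,.1)),((303,190),(.05,-.1)),((243,227),(-.05,.1)),((302,221),(-.05,-.1))])
E
```

```text
180 95 [564.8  97.5  85.8  85.4  95.7] 5036
390 90 [ 584.5 -101.1   85.9   85.5   95.7] 5090
212 120 [465.2  87.7  86.1  84.9  95.7] 4094
375 170 [ 484.9 -110.8   86.3   84.9   95.7] 4119
board [ 0.5248 -0.0067] yaw 5.65 res [[0.0, -0.0003], [0.0, 0.0002], [-0.0, -0.0002], [-0.0, 0.0003]]
sink [0.4652 0.0879]
strip [ 0.4849 -0.1111]
bat [ 0.5845 -0.1013]
card [ 0.4751 -0.0116]
scan [ 0.5746 -0.0018]
bat [555.3 313.6  77.2  46.1 104.3]
sink [ 560.2 -330.5   59.3   50.7   62.2] 1471
fan [ 430.6 -275.3   48.9   39.9   87.4] 690
240 197 [ 583.4  -79.9 2091.8 1538.4   88.6] 150880
303 190 [ 583.4  -79.9 2091.8 1538.4   88.6] 150880
243 227 [ 583.4  -79.9 2091.8 1538.4   88.6] 150880
302 221 [ 583.4  -79.9 2091.8 1538.4   88.6] 150880board.py:9: RuntimeWarning: Mean of empty slice.
  b0=B-B.mean(0);w0=Wp-Wp.mean(0)
  ret = ret.dtype.type(ret / rcount)
Traceback (most recent call last):
  File "board.py", line 10, in board
    a=np.arctan2((b0[:,0]*w0[:,1]-b0[:,1]*w0[:,0]).sum(),(b0*w0).sum());R=np.array([[np.cos(a),-np.sin(a)],[np.sin(a),np.cos(a)]])
                  ~~^^^^^
IndexError: too many indices for array: array is 1-dimensional, but 2 were indexed
```

```bash
python3 -c "
from h import *
s=get_state();print(s['tool_rot'].round(3))
go(.4849,-.1111,.1,95.65)"
```

```text
[[ 0.995  0.101 -0.001]
 [ 0.101 -0.995  0.   ]
 [-0.001 -0.    -1.   ]]
clock 5.75 q6 1.30 tcp [ 0.4355 -0.0015  0.2688] tilt [-0.0011  0.0001] w 0.0177 cur -84.2
  turn az 0.0013 (-0.1 deg, rows 0.0) then shift [0.384 1.139 1.688] far 0.120
```

```bash
python3 -m creep '[[0.19,0.5,0.3,0,0,0,0],[0.38,0.9,0.6,0,0,0,0],[0.38,0.9,0.9,0,0,0,0],[0.38,0.9,0.9,0,0,0,0]]' >/dev/null
python3 -m creep '[[0,0.24,0.4,0,0,0,0],[0,0.24,0.75,0,0,0,0],[0,0.24,0.75,0,0,0,0],[0,0.24,0.75,0,0,0,0],[0,0.24,0.75,0,0,0,0]]' 
python3 - <<'E'
from h import *
go(.4849,-.1111,.016,95.65)
c=get_calibration('wrist');p,d=get_image('wrist');cv2.imwrite('pics/w4.png',p[:,:,::-1])
E
```

```text
clock: 6.65
ee_pos: [0.4872, -0.1102, 0.107]
tool_rot: [[0.994, 0.105, 0.005], [0.105, -0.994, -0.0], [0.005, 0.001, -1.0]]
ft_force: [0.2, -0.1, 0.2]
width: 0.0174
finger_force: 20.0
clock 6.65 q6 1.57 tcp [ 0.4872 -0.1102  0.107 ] tilt [ 0.0047 -0.0002] w 0.0174 cur -84.0
  turn az 0.0035 (-0.4 deg, rows 0.0) then shift [-0.024  0.007  0.91 ] far 0.002
```

View pics/w4.png

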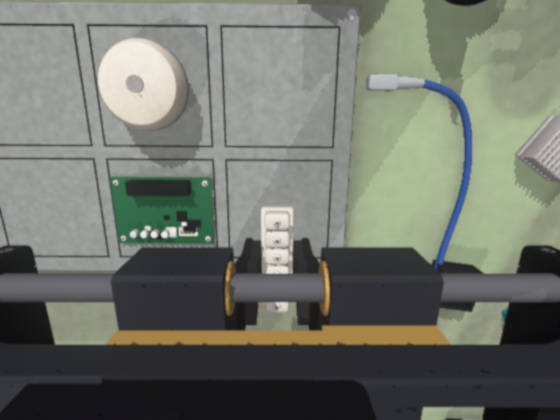

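The strip is centred over the front-right field, with its far end at (277,210). Lowering it now.

```bash
python3 -m creep '[[-0.02,0,0.3,0,0,0.0035,0],[-0.02,0,0.6,0,0,0.0035,0],[-0.02,0,0.8,0,0,0.0035,0],[-0.02,0,0.8,0,0,0.0035,0],[-0.02,0,0.8,0,0,0.0035,0]]'
python3 -c "
from h import *
go(.4849,-.1111,.0155,95.65)"
```

```text
clock: 7.2
ee_pos: [0.4845, -0.1112, 0.026]
tool_rot: [[0.995, 0.097, 0.003], [0.097, -0.995, -0.0], [0.003, 0.0, -1.0]]
ft_force: [0.9, 0.1, -0.5]
width: 0.0174
finger_force: 20.0
clock 7.20 q6 1.57 tcp [ 0.4845 -0.1112  0.026 ] tilt [ 0.0026 -0.0002] w 0.0174 cur -84.4
  turn az -0.0007 (0.1 deg, rows 0.0) then shift [ 0.004 -0.001  0.105] far 0.000
```

```bash
python3 -m creep '[[0,0,0.06,0,0,0,0],[0,0,0.105,0,0,0,0],[0,0,0.105,0,0,0,0],[0,0,0.105,0,0,0,0]]'
python3 -m creep '[[0,0,0,0,0,0,0.45],[0,0,0,0,0,0,0.45],[0,0,0,0,0,0,0.45],[0,0,0,0,0,0,0.45],[0,0,0,0,0,0,0.45]]'
python3 -m creep '[[0,0,-0.3,0,0,0,0.45],[-0.2,0,-0.7,0,0,0,0.45],[-0.7,0,-1,0,0,0,0.45],[-1,0,-1,0,0,0,0.45],[-1,0,-1,0,0,0,0.45],[-1,0,-1,0,0,0,0.45],[-1,0,-1,0,0,0,0.45]]'
python3 - <<'E'
from h import *
c=get_calibration('wrist');p,d=get_image('wrist');cv2.imwrite('pics/w5.png',p[:,:,::-1]);np.savez('w5.npz',p=p,d=d,**{k:c[k] for k in c})
go(.56,-.33,.15,95)
E
```

```text
clock: 7.6
ee_pos: [0.4833, -0.1114, 0.0143]
tool_rot: [[0.995, 0.096, 0.0], [0.096, -0.995, 0.0], [0.0, 0.0, -1.0]]
ft_force: [-0.1, -0.8, -0.4]
width: 0.0174
finger_force: 20.0
clock: 8.1
ee_pos: [0.4832, -0.1114, 0.0141]
tool_rot: [[0.995, 0.096, -0.0], [0.096, -0.995, -0.0], [-0.0, 0.0, -1.0]]
ft_force: [0.3, 0.1, 0.3]
width: 0.0384
finger_force: 0.0
clock: 8.8
ee_pos: [0.3846, -0.121, 0.1142]
tool_rot: [[0.995, 0.096, 0.001], [0.096, -0.995, -0.0], [0.001, 0.0, -1.0]]
ft_force: [0.1, 0.1, -0.1]
width: 0.0391
finger_force: 0.0
clock 8.85 q6 1.56 tcp [ 0.3846 -0.121   0.1139] tilt [ 0.0002 -0.0002] w 0.0390 cur -84.5
  turn az 0.0046 (-0.5 deg, rows 0.1) then shift [ 1.565  2.235 -0.361] far 0.273
```

View pics/w5.png

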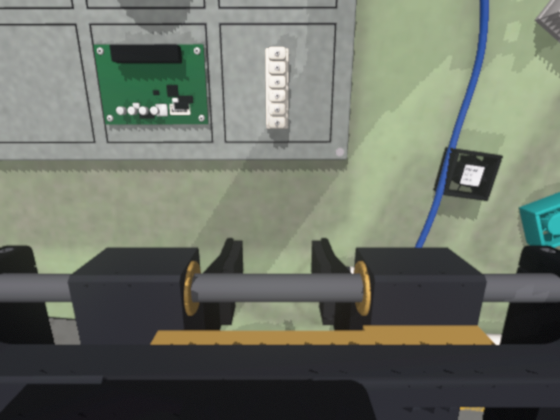

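The strip stands upright at (277,87) inside the front-right frame (220–336, 24–142). The blue cable runs along the fan's left edge at (445,175).

```bash
python3 - <<'E'
from board import *
L=np.load('w5.npz');p=L['p'];d=L['d'];c={k:L[k] for k in('fx','fy','cx','cy','R','t')}
t0,yaw=np.array([.5248,-.0067]),np.radians(5.65);R=np.array([[np.cos(yaw),-np.sin(yaw)],[np.sin(yaw),np.cos(yaw)]])
g=cv2.cvtColor(p,cv2.COLOR_RGB2GRAY);b=cv2.adaptiveThreshold(g,255,0,0,21,12)
n,l=cv2.connectedComponents(b,connectivity=4);r=rect(c,l==l[40,240],.01);print('field',r,R@[-.05,-.1]+t0)
for t in(190,210):
  m=cmask(p,(255,305,35,138),lambda h,s,v:(s<60)&(v>t));print('strip',rect(c,m,.025))
W=points(c,d);m=(W[...,2]>.019)&(np.hypot(W[...,0]-.485,W[...,1]+.111)<.04);print('strip d',rect(c,m,.025))
x=cmask(p,(430,510,140,210),lambda h,s,v:(v<70)|((s<40)&(v>150)));print('fan',rect(c,x,.02),x.sum())
m=(W[...,2]>.012)&(np.hypot(W[...,0]-.43,W[...,1]+.28)<.05);print('fan d',rect(c,m,.02),m.sum())
for v in(120,140,150,160,170,180,190,210,225):
    hs=cv2.cvtColor(p,cv2.COLOR_RGB2HSV)[v];k=[u for u in range(410,490) if 100<hs[u,0]<125 and hs[u,1]>140]
    if k:print(v,k[0],k[-1],W[v,k[0]:k[-1]+1].round(3)[len(k)//2], W[v,k[0]:k[-1]+1,2].round(3))
E
```

```text
field [ 484.9 -111.1   86.4   85.9   95.5] [ 0.48488804 -0.11113675]
strip [ 481.8 -110.4   57.9   17.1    4.9]
strip [ 481.9 -110.5   56.4   16.3    5.8]
strip d [ 505.9 -108.4   12.6    8.1   95.5]
fan [ 427.6 -286.2   77.1   44.3   78.6] 2837
fan d [ 417.5 -276.2   65.3   47.7  177.4] 2153
120 458 462 [ 0.473 -0.267  0.006] [0.006 0.005 0.006 0.008 0.005]
140 451 456 [ 0.456 -0.265  0.008] [0.008 0.008 0.008 0.008 0.009 0.009]
150 447 450 [ 0.448 -0.262  0.009] [0.007 0.009 0.009 0.01 ]
160 445 447 [ 0.439 -0.261  0.011] [0.01  0.011 0.011]
170 442 446 [ 0.431 -0.26   0.014] [0.012 0.012 0.014 0.014 0.015]
180 439 445 [ 0.423 -0.258  0.017] [0.012 0.015 0.015 0.017 0.016 0.015 0.016]
190 437 443 [ 0.459 -0.113  0.276] [0.017 0.016 0.017 0.276 0.019 0.018 0.017]
210 431 436 [ 0.397 -0.256  0.02 ] [0.019 0.02  0.02  0.02  0.021 0.021]
225 425 430 [ 0.383 -0.253  0.022] [0.021 0.022 0.022 0.022 0.023 0.022]
```

```bash
python3 -m creep '[[0.2,0.4,-0.15,0,0,0,0.9],[0.45,0.75,-0.15,0,0,0,0.9]]' >/dev/null
python3 -m creep '[[0.2,0.4,-0.15,0,0,0,0.9],[0.45,0.75,-0.15,0,0,0,0.9]]' >/dev/null
python3 -m creep '[[0.2,0.4,-0.1,0,0,0,0.9],[0.45,0.75,-0.1,0,0,0,0.9],[0.45,0.75,-0.1,0,0,0,0.9],[0.45,0.75,-0.1,0,0,0,0.9],[0.45,0.75,-0.1,0,0,0,0.9]]'
python3 - <<'E'
from h import *
c=get_calibration('wrist');p,d=get_image('wrist');cv2.imwrite('pics/w6.png',p[:,:,::-1]);np.savez('w6.npz',p=p,d=d,**{k:c[k] for k in c})
print(proj(c,[.56,-.33,.022]))
W=points(c,d)
for z in(.008,.012,.016):
    m=((W[...,2]>z)&(W[...,2]<.05)&(np.hypot(W[...,0]-.56,W[...,1]+.335)<.045)).astype(np.uint8)
    m=cv2.morphologyEx(m,cv2.MORPH_CLOSE,np.ones((7,7)));print(rect(c,m,.022),m.sum())
E
```

```text
clock: 9.75
ee_pos: [0.5391, -0.3313, 0.1529]
tool_rot: [[0.995, 0.096, -0.002], [0.096, -0.995, 0.001], [-0.002, -0.001, -1.0]]
ft_force: [0.2, 0.5, -0.3]
width: 0.078
finger_force: 0.0
[[278.3637115 176.9177209]]
[ 563.6 -335.8   40.5   39.3  152. ] 1668
[ 563.4 -335.8   40.2   39.1  152.1] 1646
[ 563.3 -335.9   40.    38.9  152.1] 1626
```

View pics/w6.png

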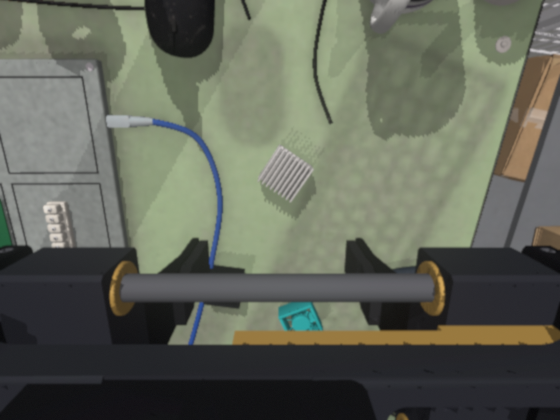

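The heat sink is at (286,174): 40x40, centred at (0.5635, -0.336), sides at 62/152 deg. Nothing is in the way of the fingers.

```bash
python3 -m creep '[[0,0,0.2,0,0,0.07,1],[0,0,0.4,0,0,0.14,1],[0,0,0.5,0,0,0.21,1],[0,0,0.5,0,0,0.292,1],[0,0,0.5,0,0,0.292,1],[0,0,0.5,0,0,0.292,1]]' >/dev/null
python3 -c "
from h import *
go(.5634,-.3359,.004,62)"
```

```text
clock 10.40 q6 1.38 tcp [ 0.5397 -0.3314  0.1048] tilt [ 0.0009 -0.0004] w 0.0872 cur -117.7
  turn az 0.0023 (-0.3 deg, rows 0.0) then shift [ 0.23  -0.071  1.008] far 0.024
```

```bash
python3 -m creep '[[0.23,-0.07,0.2,0,0,0,1],[0.23,-0.07,0.5,0,0,0,1],[0.23,-0.07,0.8,0,0,0,1],[0.23,-0.07,0.8,0,0,0,1]]' >/dev/null
python3 -m creep '[[0,0,0.1,0,0,0,1],[0,0,0.2,0,0,0,1],[0,0,0.2,0,0,0,1]]'
python3 -m creep '[[0,0,0,0,0,0,0],[0,0,0,0,0,0,0],[0,0,0,0,0,0,0],[0,0,0,0,0,0,0],[0,0,0,0,0,0,0],[0,0,0,0,0,0,0],[0,0,0,0,0,0,0],[0,0,0,0,0,0,0],[0,0,0,0,0,0,0],[0,0,0,0,0,0,0]]' 20
python3 -m creep '[[0,0,-0.3,0,0,0,0],[0,0,-0.7,0,0,0,0],[0,0,-1,0,0,0,0],[0,0,-1,0,0,0,0],[0,0,-1,0,0,0,0]]'
python3 -c "
from h import *
go(.4652,.0879,.1,95.65)"
```

```text
clock: 11.1
ee_pos: [0.5629, -0.3364, 0.0038]
tool_rot: [[0.883, -0.468, -0.001], [-0.468, -0.883, 0.0], [-0.001, -0.0, -1.0]]
ft_force: [-0.3, -0.9, -0.7]
width: 0.087
finger_force: 0.0
clock: 12.1
ee_pos: [0.5632, -0.3366, 0.0041]
tool_rot: [[0.883, -0.469, -0.0], [-0.469, -0.883, -0.0], [-0.0, 0.0, -1.0]]
ft_force: [0.1, 0.0, 0.2]
width: 0.0399
finger_force: 20.0
clock: 12.6
ee_pos: [0.5632, -0.3364, 0.1045]
tool_rot: [[0.883, -0.469, 0.001], [-0.469, -0.883, 0.0], [0.001, -0.001, -1.0]]
ft_force: [0.2, 0.8, -1.7]
width: 0.04
finger_force: 20.0
clock 12.60 q6 1.38 tcp [ 0.5632 -0.3364  0.1045] tilt [0.0012 0.0003] w 0.0400 cur -118.0
  turn az -0.2934 (33.6 deg, rows 3.9) then shift [-0.558 -4.319  0.045] far 0.436
```

```bash
python3 -m creep '[[0,0,0,0,0,-0.07,0],[0,0,0,0,0,-0.14,0],[0,0,0,0,0,-0.21,0],[0,0,0,0,0,-0.293,0],[0,0,0,0,0,-0.293,0]]' >/dev/null
python3 -m creep '[[-0.05,-0.4,0,0,0,0,0],[-0.11,-0.86,0,0,0,0,0]]' >/dev/null
python3 -m creep '[[-0.05,-0.45,0,0,0,0,0],[-0.11,-0.86,0,0,0,0,0]]' >/dev/null
python3 -m creep '[[-0.05,-0.45,0,0,0,0,0],[-0.11,-0.86,0,0,0,0,0]]' >/dev/null
python3 -m creep '[[-0.05,-0.45,0,0,0,0,0],[-0.11,-0.86,0,0,0,0,0]]' >/dev/null
python3 -m creep '[[-0.05,-0.45,0,0,0,0,0],[-0.11,-0.86,0,0,0,0,0],[-0.11,-0.86,0,0,0,0,0],[-0.11,-0.86,0,0,0,0,0],[-0.11,-0.86,0,0,0,0,0]]' >/dev/null
python3 -c "
from h import *
go(.4652,.0879,.0145,95.65)"
```

```text
clock 14.40 q6 1.14 tcp [0.466  0.0852 0.1035] tilt [-0.0013 -0.0006] w 0.0398 cur -84.5
  turn az -0.0012 (0.1 deg, rows 0.0) then shift [-0.005 -0.027  0.89 ] far 0.003
```

```bash
python3 -m creep '[[-0.01,-0.03,0.3,0,0,-0.001,0],[-0.01,-0.03,0.6,0,0,-0.001,0],[-0.01,-0.03,0.8,0,0,-0.001,0],[-0.01,-0.03,0.8,0,0,-0.001,0],[-0.01,-0.03,0.8,0,0,-0.001,0],[-0.01,-0.03,0.8,0,0,-0.001,0]]' >/dev/null
python3 -c "
from h import *
go(.4652,.0879,.0145,95.65)"
```

```text
clock 15.00 q6 1.14 tcp [0.4661 0.0887 0.0251] tilt [0.0021 0.001 ] w 0.0396 cur -84.3
  turn az 0.0003 (-0.0 deg, rows 0.0) then shift [-0.01   0.007  0.106] far 0.001
```

```bash
python3 -m creep '[[-0.01,0.007,0.05,0,0,0,0],[-0.01,0.007,0.105,0,0,0,0],[-0.01,0.007,0.105,0,0,0,0],[-0.01,0.007,0.105,0,0,0,0],[-0.01,0.007,0.105,0,0,0,0]]'
python3 -m creep '[[0,0,0,0,0,0,0.7],[0,0,0,0,0,0,0.7],[0,0,0,0,0,0,0.7],[0,0,0,0,0,0,0.7]]'
python3 -m creep '[[0,0,-0.3,0,0,0,0.7],[-0.2,0,-0.7,0,0,0,0.7],[-0.7,0,-1,0,0,0,0.7],[-1,0,-1,0,0,0,0.7],[-1,0,-1,0,0,0,0.7],[-1,0,-1,0,0,0,0.7],[-1,0,-1,0,0,0,0.7]]' >/dev/null
python3 - <<'E'
from h import *
c=get_calibration('wrist');p,d=get_image('wrist');cv2.imwrite('pics/w7.png',p[:,:,::-1]);np.savez('w7.npz',p=p,d=d,**{k:c[k] for k in c})
u,v=proj(c,[.465,.088,.032])[0];print(u,v)
W=points(c,d);m=((W[...,2]>.02)&(np.hypot(W[...,0]-.465,W[...,1]-.088)<.045)).astype(np.uint8)
m=cv2.morphologyEx(m,cv2.MORPH_CLOSE,np.ones((7,7)));print('sink',rect(c,m,.032),m.sum())
g=cv2.cvtColor(p,cv2.COLOR_RGB2GRAY);b=cv2.adaptiveThreshold(g,255,0,0,21,12)
n,l=cv2.connectedComponents(b,connectivity=4);q=proj(c,[.495,.118,.01])[0].astype(int);print('field',rect(c,l==l[q[1],q[0]],.01))
go(.43,-.285,.13,5)
E
```

```text
clock: 15.5
ee_pos: [0.4644, 0.0882, 0.0137]
tool_rot: [[0.995, 0.1, 0.001], [0.1, -0.995, 0.0], [0.001, -0.0, -1.0]]
ft_force: [0.7, -0.3, 1.2]
width: 0.0395
finger_force: 20.0
clock: 15.9
ee_pos: [0.4641, 0.088, 0.0135]
tool_rot: [[0.995, 0.1, -0.0], [0.1, -0.995, -0.0], [-0.0, 0.0, -1.0]]
ft_force: [-0.2, 0.7, -0.1]
width: 0.0592
finger_force: 0.0
278.34425774953223 83.49835211899222
sink [4.631e+02 8.770e+01 4.850e+01 4.580e+01 4.000e-01] 4390
field [465.2  87.9  86.5  86.4   5.7]
clock 16.65 q6 1.02 tcp [0.3654 0.0783 0.1135] tilt [ 0.0002 -0.0001] w 0.0612 cur -84.3
  turn az -0.7790 (89.3 deg, rows 10.4) then shift [-3.676  0.327 -0.165] far 0.369
```

```bash
python3 -m creep '[[0,0,-0.1,0,0,0.075,1],[0,0,-0.2,0,0,0.15,1],[0,0,-0.3,0,0,0.225,1],[0,0,-0.3,0,0,0.3,1],[0,0,-0.3,0,0,0.375,1],[0,0,-0.3,0,0,0.45,1],[0,0,-0.3,0,0,0.525,1],[0,0,-0.3,0,0,0.6,1],[0,0,-0.3,0,0,0.675,1],[0,0,-0.3,0,0,0.75,1]]' >/dev/null
python3 -m creep '[[0,0,0,0,0,0.035,1],[0,0,0,0,0,0.035,1]]' >/dev/null
python3 -m creep '[[0.43,-0.04,0,0,0,0,1],[0.86,-0.08,0,0,0,0,1]]' >/dev/null
python3 -m creep '[[0.43,-0.04,0,0,0,0,1],[0.86,-0.08,0,0,0,0,1]]' >/dev/null
python3 -m creep '[[0.43,-0.04,0,0,0,0,1],[0.86,-0.08,0,0,0,0,1]]' >/dev/null
python3 -m creep '[[0.43,-0.04,0,0,0,0,1],[0.86,-0.08,0,0,0,0,1],[0.86,-0.08,0,0,0,0,1],[0.86,-0.08,0,0,0,0,1],[0.86,-0.08,0,0,0,0,1]]' >/dev/null
python3 - <<'E'
from h import *
c=get_calibration('wrist');p,d=get_image('wrist');cv2.imwrite('pics/w8.png',p[:,:,::-1]);np.savez('w8.npz',p=p,d=d,**{k:c[k] for k in c})
go(.43,-.285,.13,5)
W=points(c,d);print(proj(c,[.43,-.285,.02]))
for z in(.012,.016):
    m=((W[...,2]>z)&(W[...,2]<.05)&(np.hypot(W[...,0]-.43,W[...,1]+.285)<.045)).astype(np.uint8)
    m=cv2.morphologyEx(m,cv2.MORPH_CLOSE,np.ones((5,5)));print(rect(c,m,.02),m.sum())
    m=cv2.morphologyEx(m,cv2.MORPH_OPEN,np.ones((15,15)));print(rect(c,m,.02),m.sum())
E
```

```text
clock 19.00 q6 0.32 tcp [ 0.431  -0.2603  0.1433] tilt [-0.0008  0.0003] w 0.0872 cur -174.1
  turn az 0.0077 (-0.9 deg, rows 0.1) then shift [0.246 0.031 0.133] far 0.025
[[279.51927784 175.10945349]]
[ 421.  -279.5   58.    46.6  176.8] 1520
[ 429.4 -283.6   19.9   18.9   95.8] 435
[ 421.  -279.3   58.    46.1  176.8] 1150
[ 429.8 -283.2   15.2   14.1   95.8] 271
```

View pics/w8.png

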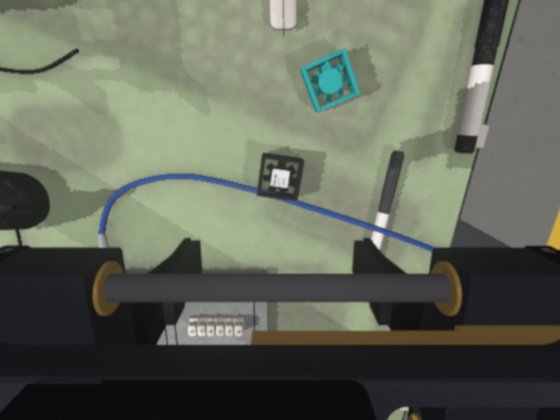

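```bash
python3 - <<'E'
from h import *
L=np.load('w8.npz');p=L['p'];d=L['d'];c={k:L[k] for k in('fx','fy','cx','cy','R','t')}
cv2.imwrite('pics/w8c.png',cv2.resize(p[135:219,225:337,::-1],None,fx=7,fy=7,interpolation=cv2.INTER_CUBIC))
for t in(60,75,90):
  for o in(1,9):
    m=cmask(p,(245,315,145,212),lambda h,s,v:((v<t)&(s<100))|((s<40)&(v>150)));m=cv2.morphologyEx(m,cv2.MORPH_OPEN,np.ones((o,o)));print(t,o,rect(c,m,.02),m.sum())
E
```

```text
60 1 [ 433.  -283.5   44.6   39.5  177.6] 1472
60 9 [ 424.3 -283.4   39.8   28.9   95.5] 1219
75 1 [ 426.7 -280.5   50.2   49.6  166.6] 1742
75 9 [ 429.3 -283.3   40.7   38.4   87.7] 1589
90 1 [ 427.  -280.5   50.1   50.1  167.5] 1870
90 9 [ 429.2 -283.5   41.4   39.3   87.4] 1797
```

View pics/w8c.png

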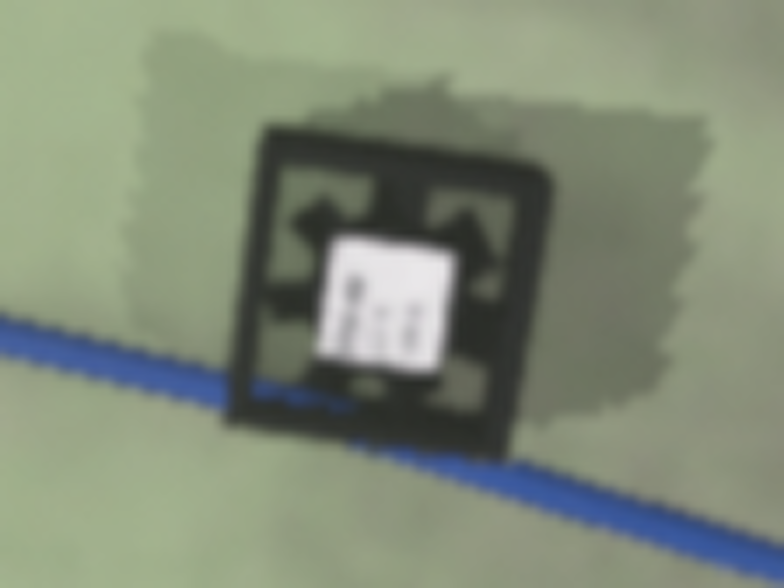

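The fan is the black square centred at (280,178), and the cable runs underneath it as a loose decoration. Pose is (0.4293, -0.2834), sides at 87.5/177.5 deg. I'll grip front to back, clear of the cable.

```bash
python3 -m creep '[[0,0,0.2,0,0,0.073,1],[0,0,0.5,0,0,0.073,1],[0,0,0.5,0,0,0.073,1]]' >/dev/null
python3 -m creep '[[0.23,0.01,0.1,0,0,0,1],[0.23,0.01,0.3,0,0,0,1],[0.23,0.01,0.3,0,0,0,1],[0.23,0.01,0.3,0,0,0,1]]' >/dev/null
python3 -c "
from h import *
go(.4293,-.2834,.005,177.5)"
```

```text
clock 19.70 q6 0.22 tcp [ 0.4296 -0.2836  0.0646] tilt [ 0.0004 -0.0005] w 0.0870 cur 177.5
  turn az 0.0002 (-0.0 deg, rows 0.0) then shift [-0.002  0.003  0.596] far 0.000
```

```bash
python3 -m creep '[[0,0,0.2,0,0,0,1],[0,0,0.4,0,0,0,1],[0,0,0.55,0,0,0,1],[0,0,0.59,0,0,0,1],[0,0,0.59,0,0,0,1]]'
python3 -m creep '[[0,0,0,0,0,0,0],[0,0,0,0,0,0,0],[0,0,0,0,0,0,0],[0,0,0,0,0,0,0],[0,0,0,0,0,0,0],[0,0,0,0,0,0,0],[0,0,0,0,0,0,0],[0,0,0,0,0,0,0],[0,0,0,0,0,0,0],[0,0,0,0,0,0,0]]' 15
python3 -m creep '[[0,0,-0.3,0,0,0,0],[0,0,-0.7,0,0,0,0],[0,0,-1,0,0,0,0],[0,0,-1,0,0,0,0],[0,0,-1,0,0,0,0]]'
python3 - <<'E'
from h import *
go(.45,.06,.12,5.65)
L=np.load('w7.npz');p=L['p'];d=L['d'];c={k:L[k] for k in('fx','fy','cx','cy','R','t')}
W=points(c,d)
for z in(.027,.029):
  m=((W[...,2]>z)&(np.hypot(W[...,0]-.465,W[...,1]-.088)<.045)).astype(np.uint8)
  m=cv2.morphologyEx(m,cv2.MORPH_CLOSE,np.ones((9,9)));m=cv2.morphologyEx(m,cv2.MORPH_OPEN,np.ones((9,9)));print('sink',rect(c,m,.032),m.sum())
E
```

```text
clock: 20.2
ee_pos: [0.4297, -0.2838, 0.0053]
tool_rot: [[-0.044, -0.999, 0.001], [-0.999, 0.044, -0.0], [0.0, -0.001, -1.0]]
ft_force: [-0.9, -0.1, -0.2]
width: 0.0871
finger_force: 0.0
clock: 21.2
ee_pos: [0.4291, -0.284, 0.0046]
tool_rot: [[-0.045, -0.999, -0.0], [-0.999, 0.045, -0.0], [0.0, 0.0, -1.0]]
ft_force: [0.1, -0.2, 0.9]
width: 0.0398
finger_force: 15.0
clock: 21.7
ee_pos: [0.4291, -0.2838, 0.1048]
tool_rot: [[-0.045, -0.999, 0.001], [-0.999, 0.045, 0.0], [-0.0, -0.001, -1.0]]
ft_force: [-0.2, -0.3, -0.7]
width: 0.0399
finger_force: 15.0
clock 21.70 q6 0.22 tcp [ 0.4291 -0.2838  0.1048] tilt [0.0011 0.0002] w 0.0399 cur 177.4
  turn az -0.0720 (8.3 deg, rows 1.0) then shift [-3.4   -0.547 -0.152] far 0.344
sink [464.4  89.1  40.6  38.8   5.7] 3153
sink [464.6  89.   40.8  38.5   4.8] 3116
```

```bash
python3 -m creep '[[0,0,-0.25,0,0,-0.036,0],[0,0,-0.25,0,0,-0.072,0],[0,0,-0.25,0,0,-0.072,0]]' >/dev/null
python3 -m creep '[[-0.45,-0.09,0,0,0,0,0],[-0.915,-0.18,0,0,0,0,0]]' >/dev/null
python3 -m creep '[[-0.45,-0.09,0,0,0,0,0],[-0.915,-0.18,0,0,0,0,0]]' >/dev/null
python3 -m creep '[[-0.45,-0.09,0,0,0,0,0],[-0.915,-0.18,0,0,0,0,0]]' >/dev/null
python3 -m creep '[[-0.45,-0.09,0,0,0,0,0],[-0.915,-0.18,0,0,0,0,0],[-0.915,-0.18,0,0,0,0,0],[-0.915,-0.18,0,0,0,0,0],[-0.915,-0.18,0,0,0,0,0],[-0.915,-0.18,0,0,0,0,0]]' >/dev/null
python3 -c "
from h import *
go(.4645,.0882,.0375,5.65)"
```

```text
clock 23.20 q6 -0.43 tcp [0.464  0.086  0.1289] tilt [-0.0016 -0.0007] w 0.0398 cur -174.5
  turn az -0.0010 (0.1 deg, rows 0.0) then shift [-0.022 -0.007  0.914] far 0.002
```

```bash
python3 -m creep '[[-0.02,-0.01,0.3,0,0,-0.001,0],[-0.02,-0.01,0.6,0,0,-0.001,0],[-0.02,-0.01,0.8,0,0,-0.001,0],[-0.02,-0.01,0.85,0,0,-0.001,0],[-0.02,-0.01,0.85,0,0,-0.001,0],[-0.02,-0.01,0.85,0,0,-0.001,0]]' 
python3 -c "
from h import *
go(.4645,.0882,.037,5.65)"
```

```text
clock: 23.8
ee_pos: [0.4662, 0.0893, 0.0455]
tool_rot: [[0.1, -0.995, 0.002], [-0.995, -0.1, 0.001], [-0.001, -0.002, -1.0]]
ft_force: [-0.0, 0.5, -0.2]
width: 0.0399
finger_force: 15.0
clock 23.80 q6 -0.43 tcp [0.4662 0.0893 0.0455] tilt [0.0018 0.0007] w 0.0399 cur -174.3
  turn az 0.0009 (-0.1 deg, rows 0.0) then shift [0.009 0.018 0.085] far 0.002
```

```bash
python3 -m creep '[[0,0,0,0,0,0,0],[0,0,0,0,0,0,0],[0,0,0,0,0,0,0]]' >/dev/null; python3 -c "
from h import *
go(.4645,.0882,.037,5.65)"
```

```text
clock 24.10 q6 -0.43 tcp [0.4657 0.0896 0.0452] tilt [0.0013 0.0007] w 0.0398 cur -174.2
  turn az 0.0012 (-0.1 deg, rows 0.0) then shift [0.013 0.014 0.082] far 0.002
```

```bash
python3 -m creep '[[0.01,0.01,0.04,0,0,0.001,0],[0.01,0.01,0.08,0,0,0.001,0],[0.01,0.01,0.08,0,0,0.001,0],[0.01,0.01,0.08,0,0,0.001,0]]'
python3 -m creep '[[0,0,0,0,0,0,0.65],[0,0,0,0,0,0,0.65],[0,0,0,0,0,0,0.65],[0,0,0,0,0,0,0.65]]'
python3 -m creep '[[0,0,-0.3,0,0,0,0.7],[0,0,-0.7,0,0,0,0.7],[-0.5,0,-1,0,0,0,0.7],[-0.5,0,-1,0,0,0,0.7],[-0.5,0,-1,0,0,0,0.7],[-0.5,0,-1,0,0,0,0.7],[-0.5,0,-1,0,0,0,0.7]]'
python3 - <<'E'
from h import *
c=get_calibration('wrist');p,d=get_image('wrist');cv2.imwrite('pics/w9.png',p[:,:,::-1]);np.savez('w9.npz',p=p,d=d,**{k:c[k] for k in c})
W=points(c,d);m=((W[...,2]>.04)&(W[...,2]<.07)&(np.hypot(W[...,0]-.465,W[...,1]-.088)<.05)).astype(np.uint8)
m=cv2.morphologyEx(m,cv2.MORPH_CLOSE,np.ones((9,9)));print('fan',rect(c,m,.052),m.sum())
go(.54,.31,.15,14.5)
E
```

```text
clock: 24.5
ee_pos: [0.4643, 0.0883, 0.0362]
tool_rot: [[0.099, -0.995, -0.0], [-0.995, -0.099, -0.0], [0.0, 0.001, -1.0]]
ft_force: [0.7, -0.4, -0.3]
width: 0.0397
finger_force: 15.0
clock: 24.9
ee_pos: [0.4645, 0.0884, 0.0365]
tool_rot: [[0.099, -0.995, -0.0], [-0.995, -0.099, -0.0], [0.0, 0.0, -1.0]]
ft_force: [-0.4, -0.6, 0.5]
width: 0.0557
finger_force: 0.0
clock: 25.6
ee_pos: [0.4586, 0.1369, 0.1351]
tool_rot: [[0.098, -0.995, -0.003], [-0.995, -0.098, -0.002], [0.001, 0.003, -1.0]]
ft_force: [-0.3, -0.5, 0.5]
width: 0.0609
finger_force: 0.0
fan [463.8  89.8  39.9  39.7  95.6] 2520
clock 25.65 q6 -0.53 tcp [0.4588 0.137  0.1353] tilt [-0.0026 -0.0017] w 0.0609 cur -174.4
  turn az -0.0775 (8.9 deg, rows 1.0) then shift [-1.472 -1.219 -0.147] far 0.191
```

View pics/w9.png

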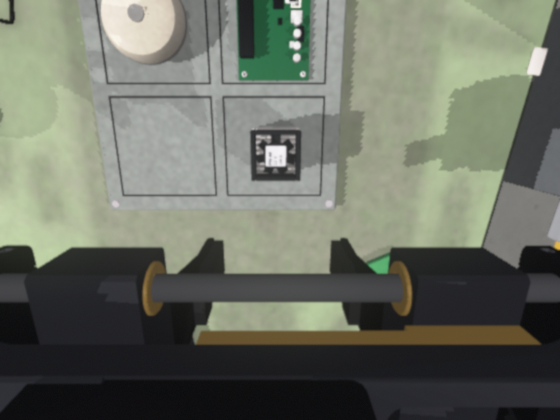

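The fan sits squarely on the sink in the front-left field at (275,155). Next is the battery pack.

```bash
python3 -m creep '[[0,0,-0.15,0,0,-0.0775,1],[0,0,-0.15,0,0,-0.0775,1]]' >/dev/null
python3 -m creep '[[-0.45,-0.35,0,0,0,0,1],[-0.9,-0.7,0,0,0,0,1],[-0.9,-0.7,0,0,0,0,1]]' >/dev/null
python3 -m creep '[[-0.45,-0.35,0,0,0,0,1],[-0.9,-0.7,0,0,0,0,1],[-0.9,-0.7,0,0,0,0,1],[-0.9,-0.7,0,0,0,0,1],[-0.9,-0.7,0,0,0,0,1]]' >/dev/null
python3 - <<'E'
from h import *
c=get_calibration('wrist');p,d=get_image('wrist');cv2.imwrite('pics/w10.png',p[:,:,::-1]);np.savez('w10.npz',p=p,d=d,**{k:c[k] for k in c})
W=points(c,d)
for z in(.009,.012):
    m=((W[...,2]>z)&(W[...,2]<.04)&(np.hypot(W[...,0]-.555,W[...,1]-.319)<.06)).astype(np.uint8)
    m=cv2.morphologyEx(m,cv2.MORPH_CLOSE,np.ones((9,9)));r=rect(c,m,.017);print('bat',r,m.sum())
go(r[0]/1e3,r[1]/1e3,.006,r[4]-90)
E
```

```text
bat [557.4 317.7  66.5  44.5 104.4] 3204
bat [557.4 317.7  66.5  44.5 104.4] 3202
clock 26.70 q6 -0.56 tcp [0.5492 0.3461 0.1506] tilt [-0.0019 -0.0016] w 0.0871 cur -165.6
  turn az 0.0003 (-0.0 deg, rows 0.0) then shift [ 0.295 -0.009  1.446] far 0.030
```

View pics/w10.png

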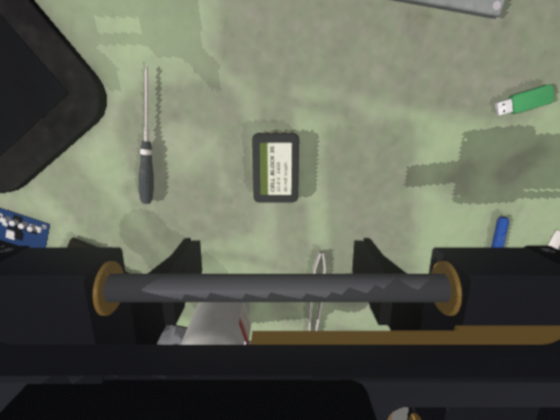

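The battery is at (276,167), with the tweezers tip well clear at (322,252). Descending to grip across the 45 mm side.

```bash
python3 -m creep '[[0.3,-0.01,0.3,0,0,0,1],[0.3,-0.01,0.7,0,0,0,1],[0.3,-0.01,0.9,0,0,0,1],[0.3,-0.01,0.9,0,0,0,1]]' >/dev/null
python3 -m creep '[[0,0,0.3,0,0,0,1],[0,0,0.5,0,0,0,1],[0,0,0.55,0,0,0,1],[0,0,0.55,0,0,0,1]]'
python3 -m creep '[[0,0,0,0,0,0,0],[0,0,0,0,0,0,0],[0,0,0,0,0,0,0],[0,0,0,0,0,0,0],[0,0,0,0,0,0,0],[0,0,0,0,0,0,0],[0,0,0,0,0,0,0],[0,0,0,0,0,0,0],[0,0,0,0,0,0,0]]' 25
python3 -m creep '[[0,0,-0.3,0,0,0,0],[0,0,-0.7,0,0,0,0],[0,0,-1,0,0,0,0],[0,0,-1,0,0,0,0],[0,0,-1,0,0,0,0]]'
python3 -c "
from h import *
go(.5845,-.1013,.15,95.65)"
```

```text
clock: 27.5
ee_pos: [0.5586, 0.3185, 0.0074]
tool_rot: [[0.251, -0.968, 0.001], [-0.968, -0.251, 0.0], [0.0, -0.001, -1.0]]
ft_force: [-0.4, 0.4, -0.5]
width: 0.0876
finger_force: 0.0
clock: 28.4
ee_pos: [0.5582, 0.3187, 0.0066]
tool_rot: [[0.251, -0.968, -0.0], [-0.968, -0.251, -0.0], [0.0, 0.0, -1.0]]
ft_force: [-0.7, -0.0, 1.9]
width: 0.0446
finger_force: 25.0
clock: 28.9
ee_pos: [0.5581, 0.3188, 0.1067]
tool_rot: [[0.251, -0.968, 0.0], [-0.968, -0.251, 0.001], [-0.001, -0.0, -1.0]]
ft_force: [0.1, -1.0, -2.2]
width: 0.0447
finger_force: 25.0
clock 28.90 q6 -0.52 tcp [0.5581 0.3188 0.1067] tilt [0.    0.001] w 0.0447 cur -165.5
  turn az -0.7079 (81.1 deg, rows 9.4) then shift [-0.151  4.206 -0.433] far 0.421
```

```bash
python3 -m creep '[[0,0,-0.1,0,0,-0.075,0],[0,0,-0.2,0,0,-0.15,0],[0,0,-0.3,0,0,-0.225,0],[0,0,-0.3,0,0,-0.3,0],[0,0,-0.3,0,0,-0.375,0],[0,0,-0.3,0,0,-0.45,0],[0,0,-0.3,0,0,-0.525,0],[0,0,-0.3,0,0,-0.6,0],[0,0,-0.3,0,0,-0.675,0],[0,0,-0.3,0,0,-0.708,0]]' >/dev/null
python3 -m creep '[[-0.03,0.42,0,0,0,0,0],[-0.03,0.84,0,0,0,0,0]]' >/dev/null
python3 -m creep '[[-0.03,0.42,0,0,0,0,0],[-0.03,0.84,0,0,0,0,0]]' >/dev/null
python3 -m creep '[[-0.03,0.42,0,0,0,0,0],[-0.03,0.84,0,0,0,0,0]]' >/dev/null
python3 -m creep '[[-0.03,0.42,0,0,0,0,0],[-0.03,0.84,0,0,0,0,0]]' >/dev/null
python3 -m creep '[[-0.03,0.42,0,0,0,0,0],[-0.03,0.84,0,0,0,0,0],[-0.03,0.84,0,0,0,0,0],[-0.03,0.84,0,0,0,0,0],[-0.03,0.84,0,0,0,0,0],[-0.03,0.84,0,0,0,0,0]]' >/dev/null
python3 -c "
from h import *
go(.5837,-.1014,.03,95.65)"
```

```text
clock 31.30 q6 1.57 tcp [ 0.5848 -0.0995  0.1359] tilt [-0.0012  0.0001] w 0.0444 cur -84.2
  turn az 0.0011 (-0.1 deg, rows 0.0) then shift [-0.012  0.018  1.059] far 0.002
```

```bash
python3 -m creep '[[-0.01,0.02,0.3,0,0,0.001,0],[-0.01,0.02,0.6,0,0,0.001,0],[-0.01,0.02,0.9,0,0,0.001,0],[-0.01,0.02,0.98,0,0,0.001,0],[-0.01,0.02,0.98,0,0,0.001,0],[-0.01,0.02,0.98,0,0,0.001,0],[-0.01,0.02,0.98,0,0,0.001,0],[-0.01,0.02,0.98,0,0,0.001,0]]' >/dev/null
python3 -c "
from h import *
go(.5837,-.1014,.0168,95.65)"
```

```text
clock 32.10 q6 1.57 tcp [ 0.5852 -0.1027  0.0401] tilt [0.0029 0.0002] w 0.0448 cur -84.4
  turn az -0.0006 (0.1 deg, rows 0.0) then shift [-0.014 -0.014  0.233] far 0.002
```

```bash
python3 -m creep '[[-0.01,-0.01,0.1,0,0,0,0],[-0.01,-0.01,0.2,0,0,0,0],[-0.01,-0.01,0.22,0,0,0,0],[-0.01,-0.01,0.22,0,0,0,0],[-0.01,-0.01,0.22,0,0,0,0]]'
python3 -m creep '[[0,0,0.01,0,0,0,0],[0,0,0.01,0,0,0,0.68],[0,0,0.01,0,0,0,0.68],[0,0,0.01,0,0,0,0.68],[0,0,0.01,0,0,0,0.68]]'
python3 -m creep '[[0,0,-0.3,0,0,0,0.68],[0,0,-0.7,0,0,0,0.68],[-0.5,0,-1,0,0,0,0.68],[-1,0,-1,0,0,0,0.68],[-1,0,-1,0,0,0,0.68],[-1,0,-1,0,0,0,0.45]]' >/dev/null
python3 -m creep '[[-0.4,0.2,-0.4,0,0,0,0.45],[-0.8,0.2,-0.8,0,0,0,0.45],[-0.8,0.2,-0.8,0,0,0,0.45],[-0.8,0.2,-0.8,0,0,0,0.45],[-0.8,0.2,-0.8,0,0,0,0.45],[-0.8,0.2,-0.8,0,0,0,0.45]]'
python3 - <<'E'
from board import *
c=get_calibration('wrist');p,d=get_image('wrist');cv2.imwrite('pics/w11.png',p[:,:,::-1]);np.savez('w11.npz',p=p,d=d,**{k:c[k] for k in c})
W=points(c,d)
def q(n,x,y,r,z0,z):
    m=((W[...,2]>z0)&(W[...,2]<.08)&(np.hypot(W[...,0]-x,W[...,1]-y)<r)).astype(np.uint8);m=cv2.morphologyEx(m,cv2.MORPH_CLOSE,np.ones((5,5)));print(n,rect(c,m,z),m.sum())
q('bat',.5845,-.1013,.05,.019,.027);q('strip',.4849,-.1111,.045,.018,.025)
q('scan',.5746,-.0018,.045,.03,.044)
P=lambda b:tuple(proj(c,[*b,.01])[0].astype(int))
a=np.radians(5.65);R=np.array([[np.cos(a),-np.sin(a)],[np.sin(a),np.cos(a)]]);t=np.array([.5248,-.0067])
board(p,c,[(P(R@(np.array(b)+[.035,-.038*np.sign(b[1])])+t),b) for b in[(.05,-.1),(-.05,-.1),(.05,.1),(-.05,.1)]])
E
```

```text
clock: 32.6
ee_pos: [0.5826, -0.1018, 0.0164]
tool_rot: [[0.995, 0.097, -0.001], [0.097, -0.995, -0.0], [-0.001, -0.0, -1.0]]
ft_force: [-1.8, 0.4, 3.4]
width: 0.0444
finger_force: 25.0
clock: 33.1
ee_pos: [0.5831, -0.102, 0.0151]
tool_rot: [[0.995, 0.097, -0.0], [0.097, -0.995, -0.0], [-0.0, 0.0, -1.0]]
ft_force: [-0.2, 0.4, 0.8]
width: 0.0587
finger_force: 0.0
clock: 34.3
ee_pos: [0.4067, -0.139, 0.1943]
tool_rot: [[0.995, 0.097, -0.002], [0.097, -0.995, -0.0], [-0.002, -0.0, -1.0]]
ft_force: [-0.2, -1.5, -0.5]
width: 0.0391
finger_force: 0.0
bat [ 565.8 -102.6   44.4   37.8   95.6] 2132
strip [ 481.8 -110.5   57.4   12.3    4.9] 732
scan [555.8  -8.2  59.1  28.5  95.6] 1902
216 -35 [ 190.7 -163.7  817.3  260.1   95.5] 49757
221 77 [ 485.3 -110.9   86.5   86.2   95.6] 5705
86 -34 [ 270.  -156.5  639.8  462.   127.1] 33798
102 78 [ 389.1 -121.6  636.   404.3   95.6] 76723
board [ 0.5353 -0.0109] yaw 0.0 res [[0.0, 0.0]]
```

View pics/w11.png

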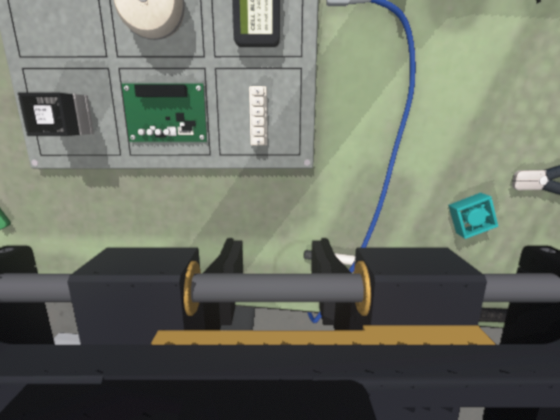

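All parts are in place. The strip sits about 2.5 mm towards the front, so I'll nudge it back.

```bash
python3 -c "
from h import *
go(.4822,-.1109,.015,95.65)"
```

```text
clock 34.35 q6 1.62 tcp [ 0.4065 -0.139   0.1942] tilt [-0.0027 -0.    ] w 0.0393 cur -84.4
  turn az -0.0005 (0.1 deg, rows 0.0) then shift [ 0.782 -0.206  1.792] far 0.081
```

```bash
python3 -m creep '[[0.4,-0.1,0.3,0,0,0,0.45],[0.78,-0.205,0.6,0,0,0,0.45],[0.78,-0.205,0.9,0,0,0,0.45],[0.78,-0.205,1,0,0,0,0.45],[0.78,-0.205,1,0,0,0,0.45],[0.78,-0.205,1,0,0,0,0.45],[0.78,-0.205,1,0,0,0,0.45],[0.78,-0.205,1,0,0,0,0.45]]' >/dev/null
python3 -c "
from h import *
go(.4822,-.1109,.015,95.65)"
```

```text
clock 35.15 q6 1.57 tcp [ 0.4822 -0.1114  0.0971] tilt [0.0032 0.0002] w 0.0391 cur -84.4
  turn az -0.0008 (0.1 deg, rows 0.0) then shift [ 0.001 -0.005  0.821] far 0.001
```

```bash
python3 -m creep '[[0,0,0.3,0,0,0,0.45],[0,0,0.6,0,0,0,0.45],[0,0,0.8,0,0,0,0.45],[0,0,0.82,0,0,0,0.45],[0,0,0.82,0,0,0,0.45],[0,0,0.82,0,0,0,0.45]]'
python3 -m creep '[[0,0,0,0,0,0,0],[0,0,0,0,0,0,0],[0,0,0,0,0,0,0],[0,0,0,0,0,0,0],[0,0,0,0,0,0,0],[0,0,0,0,0,0,0]]' 12
python3 -m creep '[[0,0,-0.03,0,0,0,0],[0,0,-0.03,0,0,0,0],[0.027,0,-0.03,0,0,0,0],[0.027,0,-0.03,0,0,0,0],[0.027,0,-0.03,0,0,0,0],[0.027,0,-0.03,0,0,0,0]]'
```

```text
clock: 35.75
ee_pos: [0.4828, -0.1113, 0.015]
tool_rot: [[0.995, 0.097, 0.003], [0.097, -0.995, 0.0], [0.003, 0.0, -1.0]]
ft_force: [-1.1, 0.3, 0.1]
width: 0.0394
finger_force: 0.0
clock: 36.35
ee_pos: [0.4818, -0.1113, 0.0139]
tool_rot: [[0.995, 0.097, 0.0], [0.097, -0.995, -0.0], [0.0, 0.0, -1.0]]
ft_force: [-0.7, 1.2, 4.4]
width: 0.0174
finger_force: 12.0
clock: 36.95
ee_pos: [0.4841, -0.111, 0.0164]
tool_rot: [[0.995, 0.097, -0.0], [0.097, -0.995, -0.0], [-0.0, -0.0, -1.0]]
ft_force: [-0.3, -0.7, -0.5]
width: 0.0182
finger_force: 12.0
```

Lower, release, lift, and back off to a viewpoint over the whole board.

```bash
python3 -m creep '[[0,0,0.015,0,0,0,0],[0,0,0.024,0,0,0,0],[0,0,0.024,0,0,0,0],[0,0,0.024,0,0,0,0.45],[0,0,0.024,0,0,0,0.45],[0,0,0.024,0,0,0,0.45],[0,0,0.024,0,0,0,0.45],[0,0,0.024,0,0,0,0.45]]'
python3 -m creep '[[0,0,-0.3,0,0,0,0.45],[0,0,-0.7,0,0,0,0.45],[-0.2,-0.4,-1,0,0,0,0.45],[-0.3,-0.8,-1,0,0,0,0.45]]' >/dev/null
python3 -m creep '[[-0.1,-0.2,-0.4,0,0,0,0.45],[-0.2,-0.4,-0.8,0,0,0,0.45],[-0.2,-0.4,-1,0,0,0,0.45],[-0.2,-0.4,-1,0,0,0,0.45]]' >/dev/null
python3 -m creep '[[0,0,-0.4,0,0,0,0.45],[0,0,-0.6,0,0,0,0.45],[0,0,-0.6,0,0,0,0.45],[0,0,-0.6,0,0,0,0.45],[0,0,-0.6,0,0,0,0.45],[0,0,-0.6,0,0,0,0.45]]'
python3 - <<'E'
from board import *
c=get_calibration('wrist');p,d=get_image('wrist');cv2.imwrite('pics/w12.png',p[:,:,::-1]);np.savez('w12.npz',p=p,d=d,**{k:c[k] for k in c})
W=points(c,d)
P=lambda b:tuple(proj(c,[*b,.01])[0].astype(int))
a=np.radians(5.65);R=np.array([[np.cos(a),-np.sin(a)],[np.sin(a),np.cos(a)]]);t=np.array([.5248,-.0067])
t,R=board(p,c,[(P(R@(np.array(b)+[-.037,0])+t),b) for b in[(.05,-.1),(-.05,-.1),(.05,.1),(-.05,.1)]])
def q(n,b,r,z0,z):
    x,y=R@b+t
    m=((W[...,2]>z0)&(W[...,2]<.08)&(np.hypot(W[...,0]-x,W[...,1]-y)<r)).astype(np.uint8);m=cv2.morphologyEx(m,cv2.MORPH_CLOSE,np.ones((5,5)));k=rect(c,m,z)
    print(n,k,'board frame off mm',(R.T@(k[:2]-1e3*np.array([x,y]))).round(1))
q('bat',(.05,-.1),.05,.019,.027);q('strip',(-.05,-.1),.045,.018,.025);q('fan',(-.05,.1),.05,.042,.052);q('scan',(.05,0),.045,.032,.044)
E
```

```text
clock: 37.75
ee_pos: [0.4842, -0.111, 0.0142]
tool_rot: [[0.995, 0.097, 0.0], [0.097, -0.995, -0.0], [0.0, 0.0, -1.0]]
ft_force: [0.3, -0.3, -0.3]
width: 0.0383
finger_force: 0.0
clock: 39.15
ee_pos: [0.4222, 0.0033, 0.2727]
tool_rot: [[0.995, 0.097, -0.003], [0.097, -0.995, -0.001], [-0.003, 0.001, -1.0]]
ft_force: [-0.4, -0.7, -0.4]
width: 0.039
finger_force: 0.0
370 86 [ 584.4 -101.1   86.1   85.6   95.6] 2738
364 163 [ 364.1 -285.2  439.5  334.4  167. ] 29829
214 86 [564.6  97.5  85.8  84.5  95.5] 5116
219 164 [465.4  88.1  86.3  85.3  95.5] 2987
board [ 0.5248 -0.0066] yaw 5.62 res [[0.0, 0.0002], [-0.0002, -0.0003], [0.0001, 0.0001]]
bat [581.6 -99.3  66.8  45.9   5.5] board frame off mm [-2.6  2.2]
strip [ 484.7 -108.5   57.1   14.5    5.5] board frame off mm [0.1 2.6]
fan [464.3  89.8  41.1  38.   95.5] board frame off mm [-0.8  1.9]
scan [572.7  -1.1  58.4  58.2 132.9] board frame off mm [-1.8  0.8]
```

View pics/w12.png

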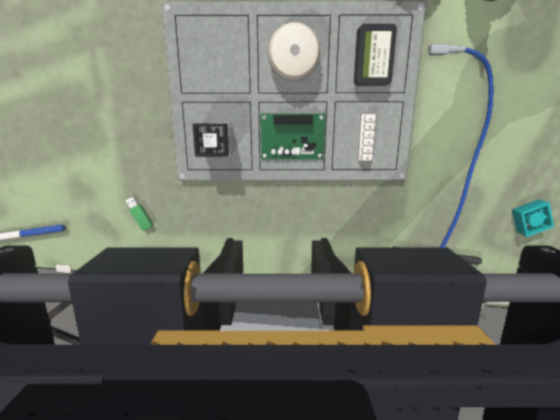

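The wrist view shows every part in its field and square, within about 2 mm:
- **Fan on heat sink:** (210,140)
- **Strip:** (367,137)
- **Battery:** (376,55)

The scanner (293,50) and the card (293,135) have not moved.

```bash
python3 -c "
from workcell import *
print(sign_off())"
```

```text
the job is handed in; nothing more can be done
None
```

I handed the job in at about 39 s of the 88 s: heat sink with the fan on top, terminal strip and battery pack are each in their fields, square and within about 2 mm of centre by the last wrist image, and I didn't touch the items to be left alone.

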